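Lock the board holder and present the heavier choke

ROBOT

A 6-joint arm with a two-finger parallel gripper is mounted at the origin on the work surface. World frame = base frame: x ahead of the robot, y to its left, z up, the work surface at z = 0. Lengths are in mm, angles in rad, forces in N, time in s.
With the tool pointing down it reaches from about 250 to 725 mm from the base axis. Payload 4 kg.
Tool frame: the origin (TCP) lies midway between the tips of the shut fingers; the grasp point (between the pads) lies 19 mm behind it; z points along the fingers, y is the line along which they close (so a half turn about z gives the same grasp; the last joint's range is limited). The gripper opens to 85 mm and grips with 20 to 120 N. Pads are 22 mm wide; open, the fingers measure 114 mm over their backs; the gripper's body (76 mm by 85 mm) begins 54 mm behind the grasp point. The pads swing forward as they close: fully open they stand 13 mm farther back than shut.
Start: joints at [-1.254, 0.241, 0.005, 1.335, 0, 1.571], TCP at [155.762, -475.119, 231.306] pointing down, gripper open.
Joint ranges: [-2.72, 2.72], [-1.05, 1.87], [-1.09, 1.28], [-1.99, 2.15], [-1.42, 1.44], [-3.14, 3.14]. Speed limits (rad/s): [2.79, 2.79, 3.14, 3.14, 3.14, 3.14].

INTERFACE

Orientations are given as [roll, pitch, yaw] about the fixed x, y, z axes, in that order (R = Rz(yaw) Ry(pitch) Rx(roll)).
In Python, from station import env gives the robot as it stands.
- The arm moves only by the tool move_arm, never from a script. Its argument "deltas" is a list of rows, each a list of 3 entries, a list of its own where there are three numbers: the shift along the world's x, y, z in mm, then the turn, a rotation vector about the world's x, y, z in degrees, then the closure, from 0 (fully open) to 1 (shut). A call has 1 to 20 rows; each row is the pose to reach, as a shift and turn from the pose commanded when the call began; what a row does not reach only later rows make up. A row lasts 1/12 s, in which the tool goes at most 41.7 mm and 7.16 degrees, less where a joint would pass 70% of its speed; a pose out of reach is approached as far as the arm can. A call with a gripper value outside its range is refused whole. The fingers move at their own pace and stop on an object; the grip force is fixed at half the most. Time passes only in rows, so rows that repeat a pose let the fingers close. It gives the time, the measured TCP pose, the force, the opening and the grip force at its end, in the units of the state.
- env.get_obs(): the state, without advancing time (a new reading comes with each control period).
- env.grab_frame(name): name is "scene" or "top" or "wrist"; returns the picture (384x512x3 uint8, red, green, blue); there is no depth.
- env.camera_info(name): a dict with "intrinsics" (3x3 intrinsics, pixels), "eye" and "rotation" of the camera in the world. Camera axes: x right, y down, z forward; pixel columns grow to the right and rows downward; lengths in mm; the calibration is good to about 2 mm. A picture is of the moment at which its call begins: read the wrist's pose just before it. camera_info takes no time and is no camera call; for the wrist camera it gives the pose at the moment of the call.
- env.job_done(): hands the job in; it is judged then, once.
The state is a dict: "time": time; "joints": joint angles; "qvel": joint speeds; "tau": joint torques, N m; "position": TCP position; "orientation": TCP orientation; "force": force on the tool from outside, world axes, zero at the start; "ft_torque": the same for the moment, N m; "opening": opening from 0.0 (shut) to 1.0 (fully open); "grasp_force": force on a finger pad.
Only numpy, scipy, OpenCV 4.12 (cv2) and the standard library are available. Lean on these libraries where they do the work, as an engineer would, in place of code of your own. Each camera call takes 0.05 s, during which the arm holds its last target. There are 200 camera calls.

TASK

First lock the circuit board in its holder by sliding the barrel bolt fully home into its keeper. Then find the fully wound choke, which is the heavier of the two look-alike metal-cased chokes on the foam: lift each one clear of the foam in turn to feel its weight, standing it back upright on the foam whenever you put one down. Finish while holding the heavier one in the gripper, level and still, about 5 cm above the middle of the bare rectangular pad on the board, its length along the pad's length, and leave the small parts on the foam where they are.

Things in the scene. Friction and masses are not known exactly. Their poses are not given: they have to be found in the camera images.
- holder: fixed board holder: aluminium base plate 210 (own x) x 240 (own y) x 8 mm with a green circuit board on it, board top 16 mm above the work surface. Origin at the centre of its underside, x away from the bolt edge, z up. The barrel bolt runs along y at x = -80 mm. Two guide blocks (y = -85 and y = +11 mm) and the keeper block (y = +68 mm, 20 mm wide) carry it, all 30 mm high above the work surface and 30 mm wide in x.
- bolt (a joint): travel of the bolt in m along the holder's +y: 0 = fully drawn back, 0.045 = fully home at its stop with the tip inside the keeper; starts somewhere between 0 and 0.018. About 2.5 N of friction, no spring: it stays where it is left. Nothing blocks the track.
- bolt_knob (a point): a point on the axis of the bolt's upright round steel knob (14 mm diameter, between the two guide blocks, from the bolt at 20 mm to 62 mm above the work surface), 10 mm below the knob's top, 52 mm above the work surface; moves with the bolt. Axes parallel to the holder's.
- pad (a point): centre of the bare tan mounting pad on the board, 66 mm (own x) x 46 mm (own y), on the board's top face 16 mm above the work surface, white marks at its corners; axes parallel to the holder's. Chips and small capacitors round it stand at most 9 mm above the board.
- foam: fixed black foam pad lying flat, 170 (own x) x 240 (own y) x 6 mm thick; origin at the centre of its underside, z up, its top 6 mm higher. Firm, does not give.
- choke_1: One of two: aluminium-cased block choke 56 (own x) x 36 (own y) x 40 mm tall, black top with two brass studs (18 mm either side of centre along x, 8 mm high); origin at the centre of its underside, z up. Grip across its 36 mm width. Looks exactly like the other; only the weight differs: 0.15 to 0.5 kg each, at least 0.15 kg apart, either may be the heavier. The unseen core has about 1 mm of play.
- choke_2: One of two: aluminium-cased block choke 56 (own x) x 36 (own y) x 40 mm tall, black top with two brass studs (18 mm either side of centre along x, 8 mm high); origin at the centre of its underside, z up. Grip across its 36 mm width. Looks exactly like the other; only the weight differs: 0.15 to 0.5 kg each, at least 0.15 kg apart, either may be the heavier. The unseen core has about 1 mm of play.
- ferrite: dark ferrite ring 28 mm across, 12 mm high, loose bystander on the far part of the foam, to be left where it is; origin at the centre of its underside
- cap: aluminium can capacitor 20 mm across, 22 mm high, loose bystander on the far part of the foam, to be left where it is; origin at the centre of its underside
- heatsink: dark finned heatsink 30 x 30 x 16 mm, loose bystander on the far part of the foam, to be left where it is; origin at the centre of its underside
Not all that is in view belongs to the job. What is shaped like the choke_2 but green or orange is not meant.

How it is judged:
By the outcome, as a careful person would: the job done as asked, in the order asked, and still so for the second after the job is handed in, while the arm keeps its last pose, push and grip.
It also fails if it takes over 72 s, if anything falls off the work surface, if the arm or the gripper's body presses on something with over 40 N, if the wrist force passes 120 N, or if a joint passes its speed limit or range.

## Working session

There is one attempt and no reset: what is moved stays moved. The work goes in short steps, Python scripts to look and compute and a tool call to move; the robot and the scene stay as the last step left them, time stands still between calls to the robot, and variables do not carry over. Pictures are saved under pics/ and viewed, at most 10 in all, crops included, and the job is handed in when it is done.

Besides the shell and the picture viewer there is one more tool, called after ">>>" as name(argument=value, ...) on one line, values as JSON. move_arm: Moves the arm, as the interface text tells. Its arguments: {"type":"object","properties":{"deltas":{"type":"array","items":{"type":"array"}}},"required":["deltas"]}

```bash
mkdir -p pics; ls; python3 - <<'E'
from station import env
import cv2
o=env.get_obs();print({k:o[k] for k in('time','position','orientation','force','opening')})
for n in('scene','top'):
    i=env.camera_info(n);print(n,i)
    cv2.imwrite(f'pics/{n}0.png',env.grab_frame(n)[:,:,::-1])
a=cv2.imread('pics/top0.png');cv2.imwrite('pics/top0b.png',cv2.resize(a,(800,600)))
E
```

```text
pics
{'time': 0.0, 'position': array([ 155.5697064 , -474.51033591,  230.38201193]), 'orientation': array([-3.13945147e+00,  3.20968870e-05,  3.16829638e-01]), 'force': array([-0.60742469, -0.24237991, -0.54842677]), 'opening': 0.9993455696963044}
scene {'intrinsics': array([[381.82950015,   0.        , 256.82277795],
       [  0.        , 381.82950015, 194.53506319],
       [  0.        ,   0.        ,   1.        ]]), 'eye': array([1050.5671143 ,   31.20525462,  720.68910624]), 'rotation': array([-2.49006273, -0.00650631,  1.72890386])}
top {'intrinsics': array([[382.22586197,   0.        , 261.44410122],
       [  0.        , 382.22586197, 188.50075705],
       [  0.        ,   0.        ,   1.        ]]), 'eye': array([ 350.33580546,  -40.01416294, 1051.59633515]), 'rotation': array([-2.94695716e+00,  2.36555448e-03, -1.59357842e+00])}
```

View pics/top0b.png

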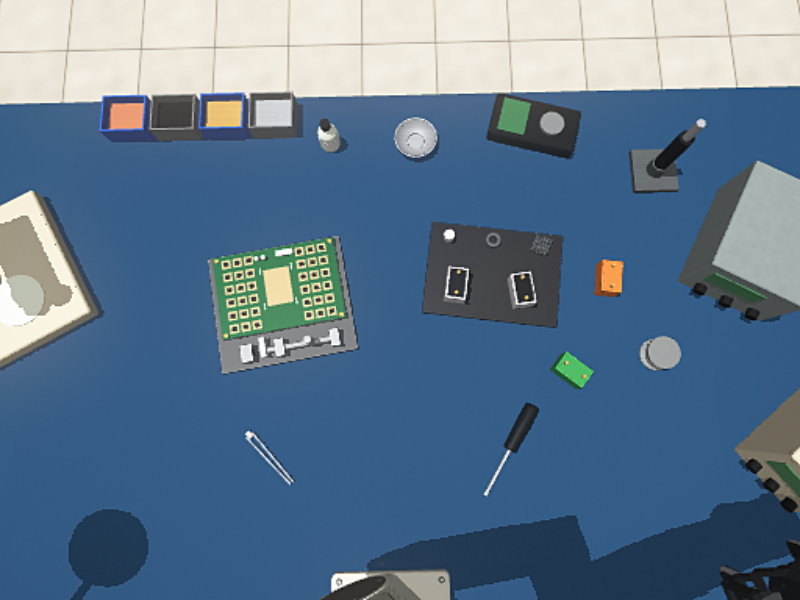

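View pics/scene0.png

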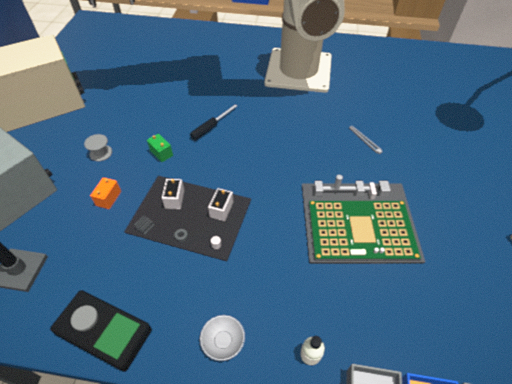

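The top view shows the holder at left (plate corners about (209,260), (340,236), (357,348), (222,373) in the 800 px view), with the bolt on the robot side. The foam has white-cased chokes at (457,284) and (522,288), and the small parts are behind them.

```bash
cat > h.py <<'E'
from station import env
import numpy as np,cv2
from scipy.spatial.transform import Rotation as R
def cam(n):
    i=env.camera_info(n);return np.array(i['intrinsics']),np.array(i['eye']),R.from_euler('xyz',i['rotation']).as_matrix()
def ray(c,p,z):
    K,e,M=c;d=M@np.linalg.solve(K,[p[0],p[1],1]);return (e+d*(z-e[2])/d[2])
def proj(c,P):
    K,e,M=c;q=K@(M.T@(np.array(P,float)-e));return q[:2]/q[2]
def quad(mask):
    cs,_=cv2.findContours(mask.astype(np.uint8),cv2.RETR_EXTERNAL,cv2.CHAIN_APPROX_NONE)
    return max(cs,key=cv2.contourArea)
E
python3 - <<'E'
from h import *
c=cam('top');a=cv2.imread('pics/top0.png');hsv=cv2.cvtColor(a,cv2.COLOR_BGR2HSV);H,S,V=[hsv[:,:,i].astype(int) for i in range(3)]
X,Y=np.meshgrid(range(512),range(384))
hold=(X>125)&(X<235)&(Y>145)&(Y<245)
foam=(X>265)&(X<365)&(Y>135)&(Y<215)
def rect(m,z,name):
    k=quad(m);P=np.array([ray(c,p[0],z)[:2] for p in k],np.float32);r=cv2.minAreaRect(P);print(name,r,'px',k[:,0].mean(0))
blue=(H>95)&(H<125)&(S>120)
rect(hold&~blue,8,'plate')
rect(hold&(H>35)&(H<85)&(S>80),16,'board')
k=hold&(H>8)&(H<28)&(S>50)&(V>170);rect(k,16,'pad')
rect(foam&~blue,6,'foam')
rect(foam&(V<75),6,'foamdark')
# choke tops: bright rims
m=foam&(V>130)&(Y>168)
n,l,st,ce=cv2.connectedComponentsWithStats(m.astype(np.uint8))
for i in range(1,n):
    if st[i,4]>30: rect(l==i,46,'choke'); print(st[i],ce[i])
A=cv2.resize(a[205:245,130:235],(790,300),interpolation=cv2.INTER_CUBIC)
B=cv2.resize(cv2.imread('pics/scene0.png')[170:210,300:405],(790,300),interpolation=cv2.INTER_CUBIC)
cv2.imwrite('pics/crop1.png',np.vstack([A,B])[:600])
E
```

```text
plate ((546.43359375, 183.98777770996094), (211.96487426757812, 241.60165405273438), 9.31711483001709) px [180.04458599 194.9044586 ]
board ((573.5484008789062, 189.02352905273438), (149.33656311035156, 218.9973907470703), 9.373823165893555) px [177.66015625 184.2265625 ]
pad ((576.6996459960938, 189.66567993164062), (64.84273529052734, 44.996028900146484), 9.254222869873047) px [177.55405405 182.56756757]
foam ((592.2825927734375, -193.8684539794922), (239.34190368652344, 169.9427490234375), 82.20758056640625) px [315.23321555 175.43462898]
foamdark ((591.9136962890625, -194.2484588623047), (240.0987091064453, 170.09820556640625), 82.02367401123047) px [315.21212121 175.10795455]
choke ((537.7175903320312, -186.78131103515625), (265.4899597167969, 122.62471771240234), 88.66070556640625) px [315.33240223 199.52234637]
[ 266  169   99   46 1375] [312.38690909 202.12363636]
choke ((568.26611328125, -124.77655792236328), (36.020484924316406, 55.812721252441406), 81.43406677246094) px [292.         180.58064516]
[285 170  15  22  85] [291.55294118 181.16470588]
choke ((556.1575317382812, -236.21707153320312), (55.998008728027344, 41.478206634521484), 7.517653465270996) px [333.95967742 183.25806452]
[325 174  18  21  99] [333.12121212 183.5959596 ]
```

View pics/crop1.png

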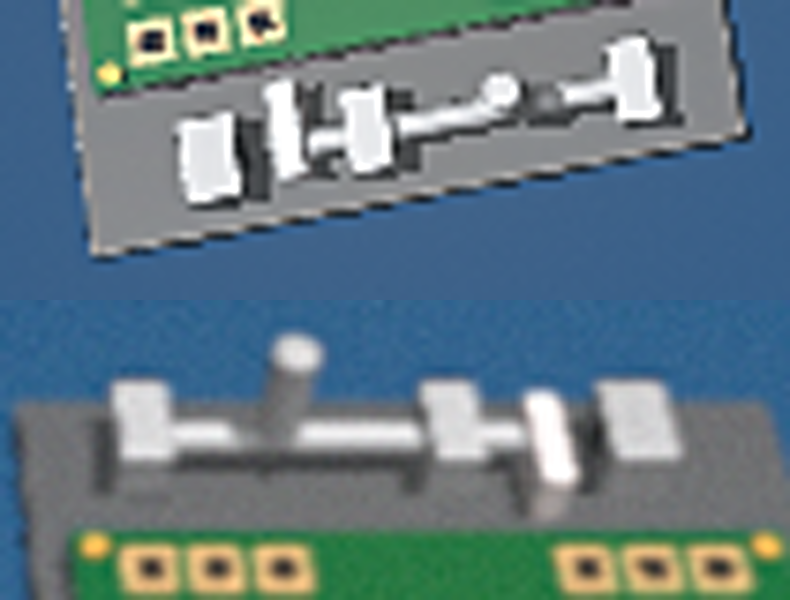

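```bash
python3 - <<'E'
from h import *
c=cam('top');s=cam('scene')
k1=ray(c,(196.7,217.3),62);k2=ray(s,(300+297/7.52,170+55/7.5),62);print(k1,k2)
for n,a,C in(('hold',9.3,(546.4,184)),):
    M=R.from_euler('z',a,degrees=True).as_matrix()
    for k in(k1,k2): print(M.T@(k-np.array([*C,0])))
    print('pad',(M.T@(np.array([576.7,189.7,0])-np.array([*C,0]))))
    for y in(-45,-50,-60,-80): print(y,M@[-80,y,0]+np.array([*C,0]))
print(ray(c,(449/1.5625,236/1.5625),28))
# choke2 studs in top
for p in((519,281),(526,297),(454,276),(459,293)): pass
E
```

```text
[472.99714216 127.99508742  62.        ] [475.52021863 132.29761601  62.        ]
[-81.48863773 -43.40658582  62.        ]
[-78.30342024 -39.56834968  62.        ]
pad [30.82286999  0.7284818   0.        ]
-45 [474.72371464 126.66318707   0.        ]
-50 [475.53173374 121.72890849   0.        ]
-60 [477.14777195 111.86035133   0.        ]
-80 [480.37984838  92.123237     0.        ]
[ 656.67145343 -116.7111629    28.        ]
```

>>> move_arm(deltas=[[[40,70,0],[0,0,0],1],[[80,140,0],[0,0,-2],1],[[120,210,0],[0,0,-4],1],[[160,280,0],[0,0,-6],1],[[200,350,0],[0,0,-8],1],[[240,420,0],[0,0,-8.85],1],[[280,490,-20],[0,0,-8.85],1],[[310,540,-50],[0,0,-8.85],1],[[325,567,-80],[0,0,-8.85],1],[[325,567,-110],[0,0,-8.85],1],[[325,567,-130],[0,0,-8.85],1],[[325,567,-130],[0,0,-8.85],1],[[325,567,-130],[0,0,-8.85],1],[[325,567,-130],[0,0,-8.85],1],[[325,567,-130],[0,0,-8.85],1],[[325,567,-130],[0,0,-8.85],1],[[325,567,-130],[0,0,-8.85],1],[[325,567,-130],[0,0,-8.85],1],[[325,567,-130],[0,0,-8.85],1]])

```text
time: 1.68
position: [481.0, 84.7, 100.6]
orientation: [-3.136, 0.003, 0.172]
force: [0.3, -0.3, -0.4]
opening: 0.001
grasp_force: 0.0
```

```bash
python3 - <<'E'
from h import *
print(env.get_obs()['force'])
w=cam('wrist');cv2.imwrite('pics/w1.png',env.grab_frame('wrist')[:,:,::-1])
M=R.from_euler('z',9.3,degrees=True).as_matrix()
print(w[1]);
for y in(-45,-40):print(proj(w,M@[-80,y,62]+[546.4,184,0]))
E
```

```text
[ 0.29756142 -0.31747753 -0.36130401]
[547.37210842  95.956953   242.90361858]
[194.72402781 211.49629724]
[187.7430833  211.41875362]
```

View pics/w1.png

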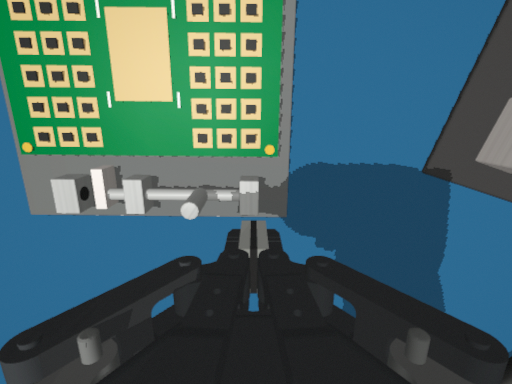

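The wrist view shows the knob top at (190,211), as predicted for holder y of about -42. I'll descend behind it.

>>> move_arm(deltas=[[[0,0,-20],[0,0,0],1],[[0,0,-40],[0,0,0],1],[[0,0,-63],[0,0,0],1],[[0,0,-63],[0,0,0],1],[[0,0,-63],[0,0,0],1],[[0,0,-63],[0,0,0],1]])

```text
time: 2.23
position: [482.5, 84.2, 39.8]
orientation: [-3.136, -0.002, 0.17]
force: [-0.5, -1.1, -0.4]
opening: -0.002
grasp_force: 0.0
```

>>> move_arm(deltas=[[[-1.6,9.9,0],[0,0,0],1],[[-3.2,19.7,0],[0,0,0],1],[[-4,24.7,0],[0,0,0],1],[[-4.8,29.6,0],[0,0,0],1],[[-5.7,34.5,0],[0,0,0],1],[[-6.5,39.5,0],[0,0,0],1],[[-6.5,39.5,0],[0,0,0],1],[[-6.5,39.5,0],[0,0,0],1]])

```text
time: 2.9
position: [479.5, 104.2, 38.3]
orientation: [-3.119, 0.0, 0.201]
force: [-0.8, -1.6, 0.8]
opening: -0.001
grasp_force: 0.0
```

>>> move_arm(deltas=[[[0,0,0],[0,0,0],1],[[0,0,0],[0,0,0],1],[[0,0,0],[0,0,0],1],[[0,0,0],[0,0,0],1],[[0,0,0],[0,0,0],1],[[0,0,0],[0,0,0],1]])

```text
time: 3.4
position: [479.6, 104.0, 38.3]
orientation: [-3.119, 0.0, 0.201]
force: [0.8, 0.5, 0.4]
opening: -0.001
grasp_force: 0.0
```

```bash
python3 - <<'E'
from h import *
o=env.get_obs();print(o)
cv2.imwrite('pics/w2.png',np.vstack([env.grab_frame('wrist')[120:300,:,::-1],cv2.resize(env.grab_frame('scene')[150:220,285:413,::-1],(512,280),interpolation=cv2.INTER_CUBIC)]))
E
```

```text
{'time': 3.4, 'joints': array([ 0.19971196,  0.39844753, -0.3220374 ,  0.85057446,  0.02234857,
        3.14059714]), 'qvel': array([ 0.00145392,  0.00057096, -0.00101161, -0.00222179,  0.00033782,
        0.00028916]), 'tau': array([-1.00433634e-03, -3.92278862e+01,  1.97745126e+01,  3.64760977e-03,
        7.23754638e-02,  1.88290676e-05]), 'position': array([479.59877996, 103.9954393 ,  38.31893786]), 'orientation': array([-3.11924383e+00,  2.40811552e-04,  2.00707223e-01]), 'force': array([0.84156295, 0.50320792, 0.44845398]), 'ft_torque': array([-0.07708501,  0.03298709,  0.00023169]), 'grasp_force': 0.0, 'opening': -0.0006799848442790864}
```

View pics/w2.png

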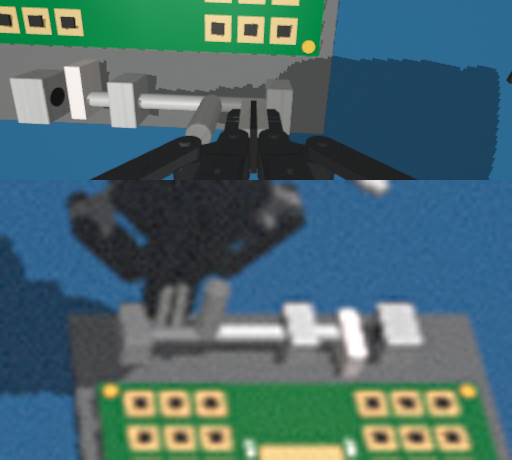

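The last joint is at its range limit (yaw = q1 - q6 + π), which stopped the move. I'll lift and make a half turn so that every later pose is within range.

>>> move_arm(deltas=[[[0,-10,30],[0,0,0],1],[[0,-20,60],[0,0,7],1],[[0,-20,60],[0,0,14],1],[[0,-20,60],[0,0,21],1],[[0,-20,60],[0,0,28],1],[[0,-20,60],[0,0,35],1],[[0,-20,60],[0,0,42],1],[[0,-20,60],[0,0,49],1],[[0,-20,60],[0,0,56],1],[[0,-20,60],[0,0,63],1],[[0,-20,60],[0,0,70],1],[[0,-20,60],[0,0,77],1],[[0,-20,60],[0,0,84],1],[[0,-20,60],[0,0,91],1],[[0,-20,60],[0,0,98],1],[[0,-20,60],[0,0,105],1],[[0,-20,60],[0,0,112],1],[[0,-20,60],[0,0,119],1],[[0,-20,60],[0,0,126],1],[[0,-20,60],[0,0,126],1]])

```text
time: 5.17
position: [479.5, 84.1, 98.3]
orientation: [-3.119, 0.0, 2.402]
force: [-0.2, -0.8, 0.2]
opening: -0.001
grasp_force: 0.0
```

>>> move_arm(deltas=[[[0,0,0],[0,0,7],1],[[0,0,0],[0,0,14],1],[[0,0,0],[0,0,21],1],[[0,0,0],[0,0,28],1],[[0,0,0],[0,0,35],1],[[0,0,0],[0,0,42],1],[[0,0,0],[0,0,49],1],[[0,0,0],[0,0,51.7],1],[[0,0,0],[0,0,51.7],1],[[0,0,0],[0,0,51.7],1]])

```text
time: 6.0
position: [479.6, 84.0, 98.3]
orientation: [-3.119, 0.0, -2.984]
force: [0.6, -0.5, -0.0]
opening: -0.001
grasp_force: 0.0
```

>>> move_arm(deltas=[[[0,6,-20],[1.28,0.21,0],1],[[0,6,-40],[1.28,0.21,0],1],[[0,6,-60],[1.28,0.21,0],1],[[0,6,-60],[1.28,0.21,0],1],[[0,6,-60],[1.28,0.21,0],1],[[0,6,-60],[1.28,0.21,0],1]])

```text
time: 6.5
position: [480.2, 90.2, 39.1]
orientation: [3.141, 0.001, -2.982]
force: [-1.0, -0.1, 0.2]
opening: 0.0
grasp_force: 0.0
```

>>> move_arm(deltas=[[[-1.6,9.9,0],[0,0,0],1],[[-2.4,14.8,0],[0,0,0],1],[[-3.2,19.7,0],[0,0,0],1],[[-4,24.7,0],[0,0,0],1],[[-4.8,29.6,0],[0,0,0],1],[[-5.7,34.5,0],[0,0,0],1],[[-6.5,39.5,0],[0,0,0],1],[[-6.5,39.5,0],[0,0,0],1],[[-6.5,39.5,0],[0,0,0],1]])

```text
time: 7.25
position: [472.5, 130.3, 38.0]
orientation: [3.14, -0.001, -2.98]
force: [-0.5, 0.6, 0.4]
opening: 0.0
grasp_force: 0.0
```

>>> move_arm(deltas=[[[-0.5,3,0],[0,0,0],1],[[-1,5.9,0],[0,0,0],1],[[-1.5,8.9,0],[0,0,0],1],[[-1.9,11.8,0],[0,0,0],1],[[-1.9,11.8,0],[0,0,0],1]])

```text
time: 7.67
position: [471.1, 137.8, 38.1]
orientation: [-3.133, -0.001, -2.983]
force: [2.4, -12.6, 2.9]
opening: 0.002
grasp_force: 6.6
```

```bash
python3 - <<'E'
from h import *
o=env.get_obs();print(o['position'],o['force'])
cv2.imwrite('pics/w3.png',np.vstack([env.grab_frame('wrist')[120:300,:,::-1],cv2.resize(env.grab_frame('scene')[150:220,285:413,::-1],(512,280),interpolation=cv2.INTER_CUBIC)]))
E
```

```text
[471.07041835 137.8084494   38.08390318] [  2.41864437 -12.62892673   2.88130312]
```

View pics/w3.png

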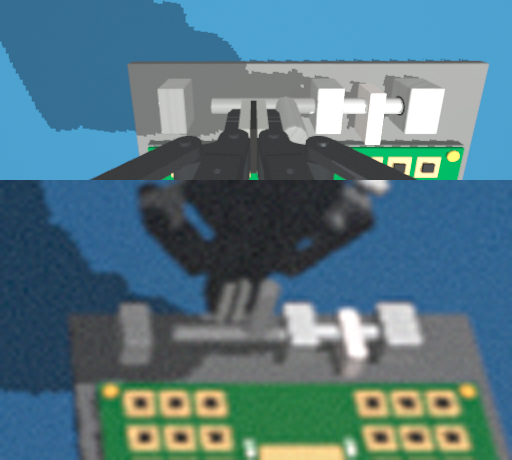

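The rod now reaches the keeper hole at (402,103), and resistance has risen to 12.6 N. I'll press slightly more to check that this is the stop.

>>> move_arm(deltas=[[[-0.5,3,0],[0,0,0],1],[[-0.5,3,0],[0,0,0],1],[[-0.5,3,0],[0,0,0],1],[[-0.5,3,0],[0,0,0],1]])

```text
time: 8.1
position: [471.0, 138.0, 38.1]
orientation: [-3.128, -0.001, -2.985]
force: [1.9, -20.8, 3.6]
opening: -0.001
grasp_force: 10.2
```

>>> move_arm(deltas=[[[1,-8,0],[0,0,0],1],[[3,-18,0],[0,0,0],1],[[3,-18,30],[0,0,0],1],[[3,-18,65],[0,0,0],1],[[3,-18,100],[0,0,0],1],[[20,-55,112],[0,0,-4],0],[[35,-95,112],[0,0,-8],0],[[50,-135,112],[0,0,-12],0],[[65,-175,112],[0,0,-16],0],[[80,-215,112],[0,0,-17.7],0],[[95,-250,112],[0,0,-17.7],0],[[98,-269,112],[0,0,-17.7],0],[[98,-269,112],[0,0,-17.7],0],[[98,-269,112],[0,0,-17.7],0],[[98,-269,112],[0,0,-17.7],0]])

```text
time: 9.35
position: [568.2, -123.9, 149.9]
orientation: [3.14, -0.001, 2.994]
force: [-0.1, 0.7, 0.1]
opening: 1.002
grasp_force: 0.0
```

```bash
python3 - <<'E'
from h import *
o=env.get_obs();print(o['position'],o['orientation'],o['force'])
w=cam('wrist');cv2.imwrite('pics/w4.png',env.grab_frame('wrist')[:,:,::-1]);
a=env.grab_frame('top')[:,:,::-1];cv2.imwrite('pics/top1.png',a)
print(w)
for P in((568.3,-124.8,46),(556.2,-236.2,46)):print(proj(w,P))
E
```

```text
[ 568.21791222 -123.87898067  149.85614305] [ 3.13997889e+00 -1.00949261e-03  2.99363602e+00] [-0.12975885  0.66758449  0.13311569]
(array([[268.49864986,   0.        , 253.16548633],
       [  0.        , 268.49864986, 189.19536278],
       [  0.        ,   0.        ,   1.        ]]), array([ 503.48060949, -113.77131065,  292.35364331]), array([[ 0.14706169,  0.95485527,  0.25811679],
       [ 0.98912653, -0.14229609, -0.03715546],
       [ 0.00125092,  0.26077431, -0.96539898]]))
[251.39162138 188.37373972]
[133.95758949 192.88512116]
```

View pics/w4.png

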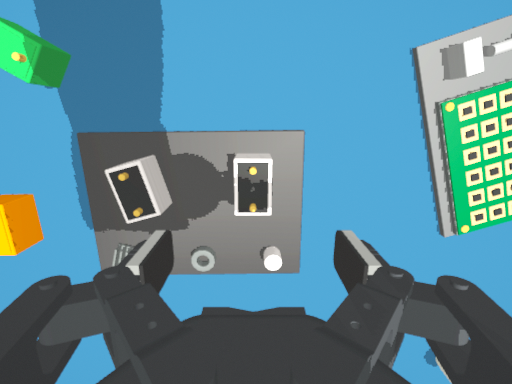

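The wrist view shows choke 1 at (253,188), within 2 px of the prediction. Its studs run along the tool's x axis. I'll descend and grip it.

>>> move_arm(deltas=[[[0,0,-35],[0,0,0],0],[[0,0,-70],[0,0,0],0],[[0,0,-100],[0,0,0],0],[[0,0,-125],[0,0,0],0],[[0,0,-139],[0,0,0],0],[[0,0,-139],[0,0,0],0],[[0,0,-139],[0,0,0],0.6],[[0,0,-139],[0,0,0],0.9],[[0,0,-139],[0,0,0],0.9],[[0,0,-139],[0,0,0],0.9],[[0,0,-139],[0,0,0],0.9],[[0,0,-139],[0,0,0],0.9],[[0,0,-139],[0,0,0],0.9],[[0,0,-139],[0,0,0],0.9],[[0,0,-139],[0,0,0],0.9]])

```text
time: 10.7
position: [570.2, -124.8, 13.2]
orientation: [3.141, 0.004, 2.993]
force: [-0.1, 0.9, 6.5]
opening: 0.413
grasp_force: 61.4
```

>>> move_arm(deltas=[[[0,0,5],[0,0,0],0.9],[[0,0,15],[0,0,0],0.9],[[0,0,30],[0,0,0],0.9],[[0,0,45],[0,0,0],0.9],[[0,0,60],[0,0,0],0.9],[[0,0,60],[0,0,0],0.9],[[0,0,60],[0,0,0],0.9],[[0,0,60],[0,0,0],0.9],[[0,0,60],[0,0,0],0.9],[[0,0,60],[0,0,0],0.9],[[0,0,60],[0,0,0],0.9],[[0,0,60],[0,0,0],0.9]])

```text
time: 11.7
position: [568.3, -124.6, 70.6]
orientation: [3.141, -0.001, 2.993]
force: [0.3, 1.4, -1.8]
opening: 0.413
grasp_force: 60.6
```

```bash
python3 - <<'E'
from h import *
o=env.get_obs();print(o['force'],o['tau'],o['ft_torque'])
cv2.imwrite('pics/w5.png',env.grab_frame('wrist')[:,:,::-1])
print(env.get_obs()['force'])
c=cam('wrist')
w=cam('wrist')
# knob check in top1: bright blob
E
```

```text
[ 0.2991859   1.37334906 -1.82245241] [-3.80138081e-03 -4.81153822e+01  2.29946780e+01  2.07414158e-02
  2.88100964e-04 -2.31264897e-05] [ 0.04546612 -0.05541383 -0.02114232]
[-0.37409125  0.67620247 -1.8877865 ]
```

Choke 1 reads about 1.9 N, which looks light. I'll stand it back on the foam.

>>> move_arm(deltas=[[[0,0,-15],[0,0,0],0.9],[[0,0,-30],[0,0,0],0.9],[[0,0,-43],[0,0,0],0.9],[[0,0,-50],[0,0,0],0.9],[[0,0,-54],[0,0,0],0.9],[[0,0,-57],[0,0,0],0.9],[[0,0,-58],[0,0,0],0.9],[[0,0,-58],[0,0,0],0.9],[[0,0,-58],[0,0,0],0.9]])

```text
time: 12.5
position: [569.3, -124.8, 14.0]
orientation: [3.141, 0.002, 2.993]
force: [-0.2, -0.7, -2.1]
opening: 0.415
grasp_force: 60.7
```

>>> move_arm(deltas=[[[0,0,-1],[0,0,0],0.9],[[0,0,-1],[0,0,0],0.9],[[0,0,-1],[0,0,0],0.9]])

```text
time: 12.75
position: [569.5, -124.8, 13.3]
orientation: [3.141, 0.002, 2.993]
force: [-0.8, 0.5, 3.5]
opening: 0.414
grasp_force: 60.9
```

>>> move_arm(deltas=[[[0,0,0],[0,0,0],0.5],[[0,0,0],[0,0,0],0.4],[[0,0,0],[0,0,0],0.2],[[0,0,0],[0,0,0],0],[[0,0,0],[0,0,0],0],[[0,0,0],[0,0,0],0],[[0,0,20],[0,0,0],0],[[0,0,50],[0,0,0],0],[[0,0,85],[0,0,0],0],[[0,0,115],[0,0,0],0],[[0,0,115],[0,0,0],0]])

```text
time: 13.67
position: [573.0, -125.6, 134.6]
orientation: [-3.141, 0.013, 2.993]
force: [1.6, 0.0, 0.1]
opening: 1.001
grasp_force: 0.0
```

```bash
python3 - <<'E'
from h import *
o=env.get_obs();print(o['position'],o['orientation'],o['force'])
w=cam('wrist');a=env.grab_frame('wrist')[:,:,::-1].copy();cv2.imwrite('pics/w6.png',a)
hsv=cv2.cvtColor(a,cv2.COLOR_BGR2HSV)
m=cv2.inRange(hsv,(15,120,110),(35,255,255));n,l,st,ce=cv2.connectedComponentsWithStats(m)
for i in range(1,n):
    if st[i,4]>8 and ce[i][0]>60 and ce[i][0]<330: print(st[i],ce[i],ray(w,ce[i],54))
f=np.full((384,512),1);print('fz')
E
```

```text
[ 573.04123915 -125.60199007  134.57992907] [-3.1410068   0.01280046  2.99337553] [1.58268545 0.04989496 0.08716674]
[250 162   8   9  35] [253.4 166. ] [ 549.00486045 -121.24258153   54.        ]
[110 169  11   9  79] [115.01265823 172.84810127] [ 537.58643872 -237.93081991   54.        ]
[250 201   8  10  60] [253.4  205.75] [ 583.95048406 -126.4405878    54.        ]
[126 206  11  10  75] [131.16       210.89333333] [ 572.85805165 -233.68220624   54.        ]
fz
```

View pics/w6.png

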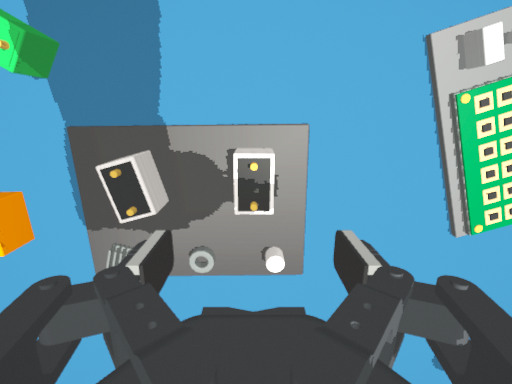

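Choke 1 stands upright, with studs at (253,166) and (253,206). Choke 2's studs are at (115,173) and (131,211), so it is centred at (555,-236) with its length at 7°. I'll go to it now.

>>> move_arm(deltas=[[[-5,-40,20],[0,0,5],0],[[-9,-75,20],[0,0,10],0],[[-12.5,-111.4,20],[0,0,15.6],0],[[-12.5,-111.4,20],[0,0,15.6],0],[[-12.5,-111.4,20],[0,0,15.6],0],[[-12.5,-111.4,-20],[0,0,15.6],0],[[-12.5,-111.4,-60],[0,0,15.6],0],[[-12.5,-111.4,-95],[0,0,15.6],0],[[-12.5,-111.4,-115],[0,0,15.6],0],[[-12.5,-111.4,-115],[0,0,15.6],0],[[-12.5,-111.4,-115],[0,0,15.6],0.5],[[-12.5,-111.4,-115],[0,0,15.6],0.9],[[-12.5,-111.4,-115],[0,0,15.6],0.9],[[-12.5,-111.4,-115],[0,0,15.6],0.9],[[-12.5,-111.4,-115],[0,0,15.6],0.9],[[-12.5,-111.4,-115],[0,0,15.6],0.9],[[-12.5,-111.4,-115],[0,0,15.6],0.9]])

```text
time: 15.13
position: [558.2, -237.0, 14.9]
orientation: [-3.139, 0.005, -3.018]
force: [-0.4, -0.4, 6.0]
opening: 0.412
grasp_force: 61.6
```

>>> move_arm(deltas=[[[0,0,5],[0,0,0],0.9],[[0,0,15],[0,0,0],0.9],[[0,0,30],[0,0,0],0.9],[[0,0,45],[0,0,0],0.9],[[0,0,60],[0,0,0],0.9],[[0,0,60],[0,0,0],0.9],[[0,0,60],[0,0,0],0.9],[[0,0,60],[0,0,0],0.9],[[0,0,60],[0,0,0],0.9],[[0,0,60],[0,0,0],0.9],[[0,0,60],[0,0,0],0.9],[[0,0,60],[0,0,0],0.9]])

```text
time: 16.13
position: [555.8, -235.8, 71.6]
orientation: [3.141, -0.001, -3.018]
force: [-0.2, -0.4, -4.5]
opening: 0.408
grasp_force: 60.5
```

```bash
python3 - <<'E'
from h import *
F=[]
for i in range(6):
    F.append(env.get_obs()['force']); im=env.grab_frame('wrist')
o=env.get_obs();print(np.mean(F,0),o['position'],o['orientation'],o['time'],o['ft_torque'])
E
```

```text
[-0.00633293 -0.09215174 -4.24805926] [ 556.20316601 -236.04039705   72.29449222] [ 3.14127316e+00  2.19807710e-04 -3.01756903e+00] 16.4333 [ 0.01906382  0.01016449 -0.04264657]
```

Choke 2 reads about 4.3 N and choke 1 about 1.9 N, so choke 2 is the heavier. I'll carry it to the pad.

>>> move_arm(deltas=[[[0,10,20],[0,0,0],0.9],[[1,30,45],[0,0,0],0.9],[[3,60,60],[0,0,0],0.9],[[5,95,60],[0,0,0.5],0.9],[[7,130,60],[0,0,0.5],0.9],[[8,165,60],[0,0,1],0.9],[[10,200,60],[0,0,1],0.9],[[12,235,60],[0,0,1.5],0.9],[[14,270,60],[0,0,1.5],0.9],[[15,305,60],[0,0,2.15],0.9],[[17,340,60],[0,0,2.15],0.9],[[18,370,60],[0,0,2.15],0.9],[[19,395,55],[0,0,2.15],0.9],[[20,412,45],[0,0,2.15],0.9],[[20.5,422,35],[0,0,2.15],0.9],[[20.5,425.7,25],[0,0,2.15],0.9],[[20.5,425.7,15],[0,0,2.15],0.9],[[20.5,425.7,6],[0,0,2.15],0.9],[[20.5,425.7,2],[0,0,2.15],0.9],[[20.5,425.7,2],[0,0,2.15],0.9]])

```text
time: 18.1
position: [575.6, 187.9, 72.5]
orientation: [-3.141, -0.003, -2.982]
force: [-0.3, -0.5, -3.5]
opening: 0.41
grasp_force: 61.0
```

>>> move_arm(deltas=[[[0,0,0],[0,0,0],0.9],[[0,0,0],[0,0,0],0.9],[[0,0,0],[0,0,0],0.9],[[0,0,0],[0,0,0],0.9],[[0,0,0],[0,0,0],0.9],[[0,0,0],[0,0,0],0.9]])

```text
time: 18.6
position: [576.9, 189.7, 74.7]
orientation: [3.141, 0.001, -2.98]
force: [0.2, 0.8, -3.5]
opening: 0.411
grasp_force: 61.0
```

```bash
python3 - <<'E'
from h import *
o=env.get_obs();print(o['position'],o['orientation'],o['force'],o['qvel'].round(3))
w=cam('wrist');a=env.grab_frame('wrist')[:,:,::-1].copy();s=env.grab_frame('scene')[:,:,::-1].copy()
hsv=cv2.cvtColor(a,cv2.COLOR_BGR2HSV)
bot=66;d=.5
c=np.array([576.7,189.7]);
for n,h in(('wrist',w),('scene',cam('scene'))):
    print(n,'pred stud',[proj(h,[c[0]+k*18*.987,c[1]+k*18*.1616,bot+48]).round(1) for k in(-1,1)])
cv2.imwrite('pics/fin.png',np.hstack([cv2.resize(a[100:300,150:350],(400,400)),cv2.resize(s[140:270,290:420],(400,400),interpolation=cv2.INTER_CUBIC)]))
E
```

```text
[576.89385649 189.73220073  74.72868981] [ 3.14121903e+00  9.31562880e-04 -2.98001972e+00] [ 0.18617997  0.79190648 -3.50113876] [ 0.002  0.003 -0.002 -0.001  0.001  0.002]
wrist pred stud [array([252.1, 234.1]), array([252.2, 307.5])]
scene pred stud [array([370.4, 195.7]), array([373.9, 210.4])]
```

View pics/fin.png

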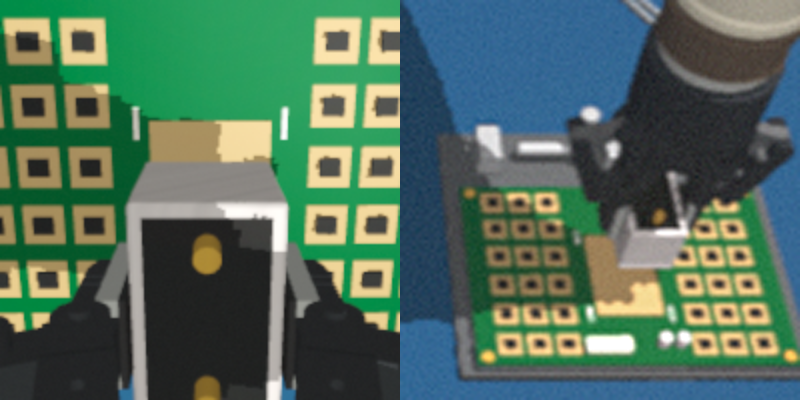

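```bash
python3 - <<'E'
from h import *
w=cam('wrist');a=env.grab_frame('wrist')[:,:,::-1].copy();cv2.imwrite('pics/f2.png',a)
hsv=cv2.cvtColor(a,cv2.COLOR_BGR2HSV);m=cv2.inRange(hsv,(12,110,70),(35,255,255));m[:215]=0;m[:,:230]=0;m[:,275:]=0
n,l,st,ce=cv2.connectedComponentsWithStats(m);C=[]
for i in range(1,n):
    if st[i,4]>20: print(st[i],ce[i]);C.append(ce[i])
for z in(100,104,108,110,114):
    P=[ray(w,c,z) for c in C];print(z,np.linalg.norm(P[0]-P[1]),(P[0]+P[1])/2,np.degrees(np.arctan2(*(P[1]-P[0])[[1,0]])))
print([proj(w,[576.7+k*28*.987-.1616*j*18,189.7+k*28*.1616+.987*j*18,106]).round(1) for k,j in((-1,-1),(-1,1))])
E
```

```text
[246 217  15  20 261] [253.05363985 226.75478927]
[246 288  15  21 245] [253.08163265 297.95102041]
100 38.87719638781021 [580.50714624 190.76978039 100.        ] 9.296639516790044
104 37.546946991139826 [578.16185313 190.38793534 104.        ] 9.296639516790032
108 36.216697594469224 [575.81656002 190.00609029 108.        ] 9.296639516790075
110 35.55157289613409 [574.64391346 189.81516776 110.        ] 9.296639516790032
114 34.221323499463594 [572.29862035 189.43332271 114.        ] 9.29663951679
[array([210.7, 205.6]), array([293.4, 205.6])]
```

The choke sits within about 2 mm of the pad centre at the right height, with its length at 9.3°, matching the pad. It is level and still, so I'm handing in.

```bash
python3 -c "
from station import env
print(env.job_done())"
```

```text
the job is handed in; nothing more can be done
None
```

I handed the job in at about 19 s; the hand-in gave no verdict. The bolt is pushed home against its stop, and choke 2, the heavier at about 0.43 kg against 0.19 kg, is held level and still about 5 cm above the pad centre, aligned with the pad's length.

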